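Stand the altar-lamp stem up and fold its prop away

TASK

The newly polished brass lamp stem is leaning on the padded roller of the folding prop. With the fingertips only, gently push it upright until it stands by itself flat on its square foot, and then push the prop's arm over, away from the stem, until it lies fully down. Do not grip, lift or slide the stem away from its place, and leave the ciborium, the ruby globe, the burner cup and the mirror alone.

Things in the scene. Friction and masses are not known exactly. Their poses are not given: they have to be found in the camera images.
- prop: Folding prop fixed to the slab: rosewood base 90 x 90 x 12 mm. Origin: centre of its underside, on the slab. +x is level and points away from the stem's foot: the stem leans towards +x and the arm folds down towards +x. The hinge line runs along y, 20 mm above the origin; the arm stands straight up from it at the start.
- prop_arm (a joint): Angle of the prop's arm: 0 = straight up (start, a stop), 1.55 = folded fully down towards the prop's +x (stop, practically horizontal). Hinge friction about 0.25 N m (some 2 N at the roller); the arm stays wherever it is left.
- prop_roller (a point): Centre of the dark blue felt roller across the arm's free end, 115 mm from the hinge, 135 mm above the slab at the start. 20 mm thick, 64 mm long along the hinge line, a 26 mm brass ball at each end (98 mm over both). Below it the arm is a rosewood board 8 mm thick, 44 mm wide. Fully folded, the roller lies about 22 mm above the slab.
- stem: Fluted brass lamp stem, loose, 0.4 to 0.85 kg, 250 mm tall. Square foot 80 x 80 x 16 mm, knop 68 mm wide narrowing to 22 mm at 70 mm, then the 22 mm shaft. Origin: centre of the foot's underside; z up the stem, x along the lean. It starts on one foot edge, tilted 40 degrees towards the prop's +x, shaft on the roller. Upright, its axis is some 127 mm from the hinge.
- stem_top (a point): Centre of the stem's flat top, 250 mm up its axis. The head is 36 mm wide over its top 14 mm; at the start it overhangs the roller by some 45 mm towards the prop's +x. About 1 N level push at the head tips the stem up; it balances 26 degrees from upright, and nearer upright than that it drops onto its foot by itself, rocks and settles.
- ciborium: Bystander: silver-plated ciborium with its domed lid, loose, 186 mm tall, 94 mm across. Origin: centre of its underside.
- globe: Bystander: ruby glass globe, loose, 112 mm tall, 110 mm across. Origin: centre of its underside.
- burner: Bystander: small brass burner cup with two bayonet studs, loose, 40 mm tall, 58 mm across, 72 mm over the studs. Origin: centre of its underside.
- mirror: Bystander: round inspection mirror with a rosewood handle, lying flat, loose, 190 mm long, 64 mm wide, 16 mm thick. Origin: on the slab under the middle of its length; x points to the mirror head.
Mind the look-alikes: they are no part of the job. There is more than one size of the prop; the one meant has the size given above.

How it is judged:
By the outcome, as a careful person would: the job done as asked, in the order asked, and still so for the second after the job is handed in, with the robot touching nothing.
It also fails if it takes over 51 s, if anything falls off the work surface, if the arm or the gripper's body presses on something with over 40 N, if the wrist force passes 120 N, or if a joint passes its speed limit or range.

ROBOT

A 6-joint arm with a two-finger parallel gripper is mounted at the origin on the work surface. World frame = base frame: x ahead of the robot, y to its left, z up, the work surface at z = 0. Lengths are in m, angles in rad, forces in N, time in s.
With the tool pointing down it reaches from about 0.275 to 0.75 m from the base axis. Payload 10.2 kg.
Tool frame: the origin (TCP) lies midway between the tips of the shut fingers; the grasp point (between the pads) lies 19 mm behind it; z points along the fingers, y is the line along which they close (so a half turn about z gives the same grasp; the last joint's range is limited). The gripper opens to 88 mm and grips with 3 to 60 N. Pads are 18 mm wide; open, the fingers measure 123 mm over their backs; the gripper's body (75 mm by 187 mm) begins 45 mm behind the grasp point.
Start: joints at [1.022, 0.313, 1.498, -0, 1.331, -0.223], TCP at [0.168, 0.497, 0.239] pointing down, gripper open.
Joint ranges: [-2.94, 2.94], [-0.97, 2.17], [0.19, 2.56], [-1.23, 4.37], [0.02, 3.11], [-2.88, 2.88]. Speed limits (rad/s): [2.39, 2.39, 3.01, 3.14, 3.14, 3.14].

INTERFACE

Orientations are given as [roll, pitch, yaw] about the fixed x, y, z axes, in that order (R = Rz(yaw) Ry(pitch) Rx(roll)).
In Python, from station import env, optics, ticket gives the robot as it stands. The module is installed in compiled form; this text tells all that it offers.
- The arm moves only by the tool drive_tool, never from a script. Its argument "rows" is a list of rows, each an object with "linear": the shift along the tool's x, y, z in m, a list of three; "yaw": the turn about the tool's z in rad. In form: [{"linear": [dx, dy, dz], "yaw": yaw}, ...]. A call has 1 to 8 rows; each row is the pose to reach, as a shift and turn from the pose commanded when the call began, along the tool's axes at that moment; what a row does not reach only later rows make up. A row lasts 1/8 s, in which the tool goes at most 62.5 mm and 10.7 degrees, less where a joint would pass 70% of its speed; a pose out of reach is approached as far as the arm can. A call with a gripper value outside its range is refused whole. "jaw" is the opening, from 0 (shut) to 1 (fully open), set as the call begins (left out, the last holds). The fingers move at their own pace and stop on an object; the grip force is fixed at half the most. Time passes only in rows, so rows that repeat a pose let the fingers close. It gives the time, the measured TCP pose, the force, the opening and the grip force at its end, in the units of the state.
- env.get_state(): the state, without advancing time (a new reading comes with each control period).
- optics.get_image(name): name is "side" or "top"; returns (picture, depth): 384x512x3 uint8, red, green, blue; 384x512 float32, m along the optical axis (not along the pixel's ray), 0 where there is no reading.
- optics.calibration(name): a dict with "fx", "fy", "cx", "cy" (pixels), "cam_to_world" (4x4, takes a point from camera to world coordinates). Camera axes: x right, y up, looking along -z (the intrinsics and any distortion apply to the point x, -y, -z); pixel columns grow to the right and rows downward; lengths in m; the calibration is good to about 2 mm. A picture is of the moment at which its call begins. calibration takes no time and is no camera call.
- ticket.sign_off(): hands the job in; it is judged then, once.
Trained networks look in the newest picture that a camera, given by its name, has taken for a name from the list of things; names that differ only in an ending like _2 or _b are one class to them, and where a whole thing is asked for, a point or a joint stands for the part that bears it (a point fixed in the world has none). Each returns a list of dicts, best first, with "conf" (0 to 1); they miss things now and then, are a little off and sometimes report something else, mostly with a low value. They report only what shows in the picture. A call takes as long as a camera call. They do not tell look-alikes from the thing itself.
- optics.search_frame(name, camera): "position" ([x, y, z] in m, in the coordinates of the camera as it stood for that picture, good to about 4 mm: the middle of the surface that is visible of it).
- optics.cut_out(name, camera): "region" (384x512 bool, what is visible of it).
- optics.spot_point(name, camera): "position" ([x, y, z] in m, in the coordinates of the camera as it stood for that picture, good to about 4 mm: a listed point, or the origin of a listed thing).
The state is a dict: "time_s": time; "qpos": joint angles; "joint_vel": joint speeds; "effort": joint torques, N m; "eef_pos": TCP position; "tcp_rot": TCP orientation; "ft_force": force on the tool from outside, world axes, zero at the start; "ft_torque": the same for the moment, N m; "gripper_width": finger opening in m; "gripper_force": force on a finger pad.
Only numpy, scipy, OpenCV 4.12 (cv2) and the standard library are available. Lean on these libraries where they do the work, as an engineer would, in place of code of your own. Each camera call takes 0.05 s, during which the arm holds its last target. There are 200 camera calls.

## Working session

There is one attempt and no reset: what is moved stays moved. The work goes in short steps, Python scripts to look and compute and a tool call to move; the robot and the scene stay as the last step left them, time stands still between calls to the robot, and variables do not carry over. Pictures are saved under pics/ and viewed, at most 10 in all, crops included, and the job is handed in when it is done.

Besides the shell and the picture viewer there is one more tool, called as name(argument=value, ...) on one line, values as JSON. drive_tool: Moves the arm, as the interface text tells. Its arguments: {"type":"object","properties":{"rows":{"type":"array"},"jaw":{"type":"number"}},"required":["rows"]}

```bash
mkdir -p pics
cat > h.py <<'E'
import numpy as np, cv2
from station import env, optics, ticket
def snap(n,f=None):
    p,d=optics.get_image(n)
    if f: cv2.imwrite('pics/'+f,p[:,:,::-1])
    return p,d
def w(n,p):
    T=np.array(optics.calibration(n)['cam_to_world']); return (T@np.r_[p,1])[:3]
def px(n,P):
    c=optics.calibration(n); q=np.linalg.inv(np.array(c['cam_to_world']))@np.r_[P,1]
    return np.round([c['cx']+c['fx']*q[0]/-q[2], c['cy']-c['fy']*q[1]/-q[2]])
E
python3 - <<'E'
from h import *
np.set_printoptions(precision=3,suppress=True)
ims=[snap(n)[0] for n in('side','top')]
for n,i in zip(('side','top'),ims): cv2.imwrite(f'pics/{n}0.png',i[:,:,::-1])
s=env.get_state();print(s['time_s'],s['eef_pos'],s['tcp_rot'],s['gripper_width'])
for n in('side','top'):
    c=optics.calibration(n);print({k:v for k,v in c.items() if k!='cam_to_world'},np.array(c['cam_to_world']))
    for k in('prop','prop_roller','stem','stem_top','ciborium','globe','burner','mirror'):
        for r in optics.spot_point(k,n):
            P=w(n,r['position']);print(n,k,round(r['conf'],2),P,px(n,P))
E
```

```text
0.1 [0.168 0.497 0.238] [-3.141 -0.     2.816] 0.08825300899093018
{'fx': 482.5287566740072, 'fy': 482.5287566740072, 'cx': 248.30752130367404, 'cy': 193.3628916977564} [[ 0.964  0.197 -0.18   0.439]
 [-0.267  0.725 -0.635 -0.613]
 [ 0.006  0.66   0.751  0.872]
 [ 0.     0.     0.     1.   ]]
side prop 0.74 [ 0.447 -0.125 -0.001] [185. 303.]
side prop 0.69 [ 0.49   0.181 -0.   ] [179. 189.]
side prop 0.61 [ 0.576 -0.067  0.   ] [239. 265.]
side prop_roller 0.97 [0.494 0.176 0.177] [173. 135.]
side prop_roller 0.92 [ 0.576 -0.064  0.132] [238. 226.]
side stem 0.95 [ 0.623 -0.169  0.024] [275. 295.]
side stem_top 0.87 [ 0.556 -0.023  0.216] [222. 184.]
side ciborium 0.56 [ 0.784 -0.108 -0.003] [337. 259.]
side globe 0.82 [ 0.708  0.029 -0.003] [284. 219.]
side burner 0.93 [ 0.64   0.16  -0.001] [241. 183.]
side mirror 0.77 [ 0.443 -0.124 -0.   ] [183. 303.]
{'fx': 411.8029295725774, 'fy': 411.8029295725774, 'cx': 256.85999028897663, 'cy': 189.68281387396192} [[ 0.003  0.992 -0.128  0.482]
 [-1.     0.004  0.007  0.01 ]
 [ 0.008  0.128  0.992  1.069]
 [ 0.     0.     0.     1.   ]]
top prop 0.82 [ 0.579 -0.066  0.001] [283. 205.]
top prop 0.75 [0.495 0.176 0.002] [189. 238.]
top prop_roller 0.83 [0.493 0.18  0.178] [174. 237.]
top prop_roller 0.65 [0.705 0.027 0.001] [247. 158.]
top prop_roller 0.59 [ 0.58  -0.061  0.138] [285. 199.]
top stem 0.82 [ 0.628 -0.168  0.027] [323. 185.]
top stem_top 0.86 [ 0.561 -0.027  0.218] [271. 205.]
top ciborium 0.78 [ 0.785 -0.112  0.005] [300. 128.]
top ciborium 0.5 [ 0.559 -0.023  0.218] [270. 205.]
top globe 0.61 [0.703 0.028 0.002] [247. 158.]
top burner 0.85 [0.643 0.155 0.005] [198. 181.]
top mirror 0.92 [ 0.447 -0.126  0.002] [306. 257.]
```

View pics/side0.png

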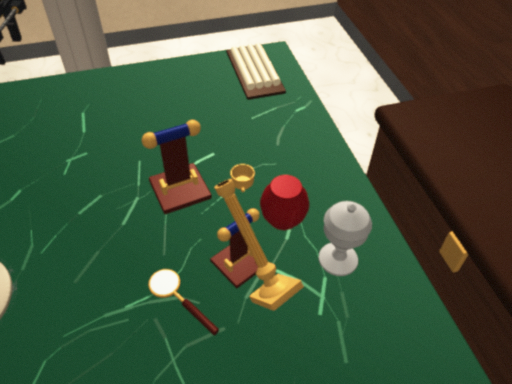

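View pics/top0.png

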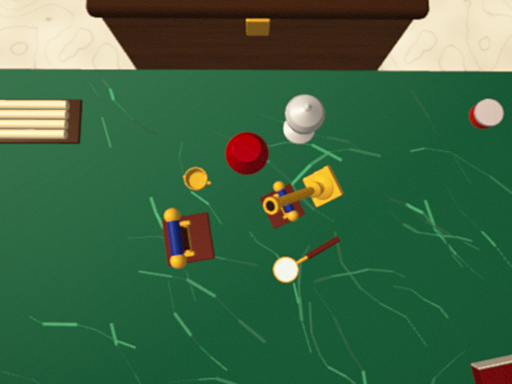

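The candidates for the prop are the tall one at side px (178,165), roller at 177 mm, and the small one at side px (238,255), roller at 135 mm with the stem on it. The roller height fits the small one. I'll check it in a crop and work out the first move.

```bash
cat >> h.py <<'E'
def rel(P,yaw=None):
    "shift+turn in tool axes from present pose to world P, tool-down yaw"
    from scipy.spatial.transform import Rotation as R
    s=env.get_state(); M=R.from_euler('xyz',s['tcp_rot']).as_matrix()
    d=M.T@(np.array(P)-s['eef_pos'])
    return d.round(4), None if yaw is None else round(-((yaw-s['tcp_rot'][2]+np.pi)%(2*np.pi)-np.pi),3)
E
python3 - <<'E'
from h import *
np.set_printoptions(precision=4,suppress=True)
acc={}
for n in('side','top'):
  for i in range(2):
    p,d=snap(n)
    for k,ref in(('prop',(.578,-.066)),('prop_roller',(.578,-.062)),('stem',(.626,-.168)),('stem_top',(.558,-.025))):
        for r in optics.spot_point(k,n):
            P=w(n,r['position'])
            if np.hypot(*(P[:2]-ref))<.03: acc.setdefault(k,[]).append(P)
  if n=='side': cv2.imwrite('pics/crop.png',cv2.resize(p[160:320,170:330,::-1],None,fx=3.5,fy=3.5,interpolation=cv2.INTER_CUBIC))
m={k:np.mean(v,0) for k,v in acc.items()}; print(m)
u=(m['stem_top']-m['stem'])[:2]; v=(m['prop']-m['stem'])[:2]
print(np.degrees([np.arctan2(*u[::-1]),np.arctan2(*v[::-1])]))
print(rel([.5636,-.0359,.30],np.radians(205)))
E
```

```text
{'prop': array([ 0.5769, -0.0631,  0.0016]), 'prop_roller': array([ 0.5773, -0.0627,  0.1354]), 'stem': array([ 0.6276, -0.1689,  0.0271]), 'stem_top': array([ 0.5577, -0.0226,  0.2156])}
[115.5541 115.6359]
(array([-0.5454, -0.3786, -0.0613]), np.float64(-0.762))
```

View pics/crop.png

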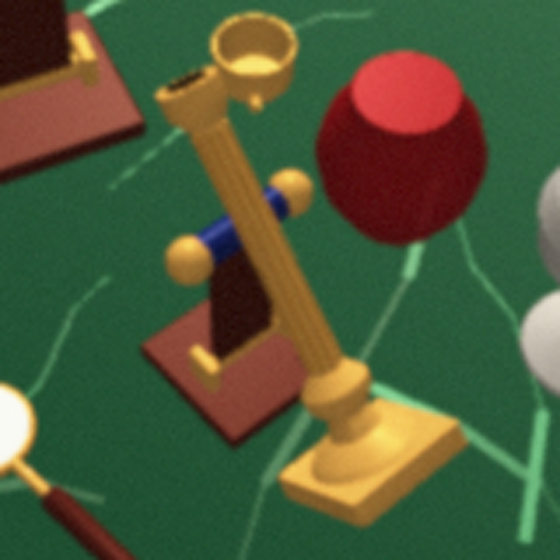

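The crop (side px 170–330, 160–320) shows the stem's shaft on the blue roller of the small prop, so this is the right one. The head is at crop (190,95), the foot at (370,460), and the burner and globe stand behind. I'll bring the open fingers over the head, closing line along the lean.

drive_tool(rows=[{"linear": [-0.05,-0.035,-0.06],"yaw": -0.1},{"linear": [-0.1,-0.07,-0.06],"yaw": -0.2},{"linear": [-0.15,-0.105,-0.06],"yaw": -0.3},{"linear": [-0.2,-0.14,-0.06],"yaw": -0.4},{"linear": [-0.25,-0.175,-0.06],"yaw": -0.5},{"linear": [-0.3,-0.21,-0.06],"yaw": -0.6},{"linear": [-0.35,-0.245,-0.06],"yaw": -0.7},{"linear": [-0.4,-0.28,-0.06],"yaw": -0.77}])

```text
time_s: 2.9
eef_pos: [0.4538, 0.1083, 0.2989]
tcp_rot: [-3.141, 0.001, -2.695]
ft_force: [-0.0, 1.7, 0.1]
gripper_width: 0.0884
gripper_force: 0.0
```

Run:
```python
from h import *
s=env.get_state();print(s['time_s'],s['eef_pos'],s['tcp_rot'],s['qpos'])
print(rel([.5632,-.0343,.30],np.radians(205.5)))
```

```text
2.9 [0.45383189 0.10826827 0.29892886] [-3.14141477e+00  6.07544040e-04 -2.69502097e+00] [-1.77980615e-02  1.42430283e-01  1.55516073e+00  1.13967609e-04
  1.44337877e+00 -2.03518046e+00]
(array([-0.0371, -0.1758, -0.001 ]), np.float64(0.002))
```

drive_tool(rows=[{"linear": [-0.01,-0.045,0],"yaw": 0},{"linear": [-0.02,-0.09,0],"yaw": 0},{"linear": [-0.03,-0.135,0],"yaw": 0},{"linear": [-0.037,-0.176,0],"yaw": 0},{"linear": [-0.037,-0.176,0],"yaw": 0},{"linear": [-0.037,-0.176,0],"yaw": 0}])

```text
time_s: 3.65
eef_pos: [0.5616, -0.0323, 0.2987]
tcp_rot: [3.141, -0.0, -2.697]
ft_force: [-0.2, 0.4, 0.4]
gripper_width: 0.0882
gripper_force: 0.0
```

Run:
```python
from h import *
s=env.get_state();print(s['time_s'],s['eef_pos'],s['tcp_rot'])
print(rel([.5632,-.0343,.193],np.radians(205.5)))
snap('side','s1.png')
```

```text
3.65 [ 0.56163788 -0.03232405  0.29867855] [ 3.14116703e+00 -1.59012748e-04 -2.69722081e+00]
(array([-0.0006, -0.0025,  0.1057]), np.float64(-0.001))
```

View pics/s1.png

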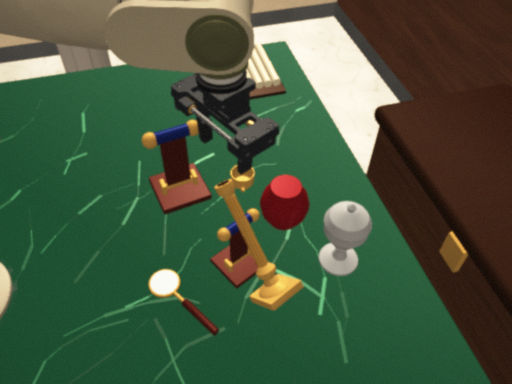

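The picture shows the gripper above the stem head (222,184), its fingers at (205,130) and (245,160) in line with the lean, and the scene undisturbed. Next I descend to straddle the head, then narrow the fingers without touching.

drive_tool(rows=[{"linear": [-0.0006,-0.0025,0.02],"yaw": 0},{"linear": [-0.0006,-0.0025,0.04],"yaw": 0},{"linear": [-0.0006,-0.0025,0.06],"yaw": 0},{"linear": [-0.0006,-0.0025,0.08],"yaw": 0},{"linear": [-0.0006,-0.0025,0.095],"yaw": 0},{"linear": [-0.0006,-0.0025,0.105],"yaw": 0},{"linear": [-0.0006,-0.0025,0.105],"yaw": 0}])

```text
time_s: 4.58
eef_pos: [0.5634, -0.0346, 0.1935]
tcp_rot: [3.141, -0.001, -2.697]
ft_force: [1.1, 0.6, -0.6]
gripper_width: 0.0883
gripper_force: 0.0
```

drive_tool(rows=[{"linear": [0,0,0],"yaw": 0},{"linear": [0,0,0],"yaw": 0},{"linear": [0,0,0],"yaw": 0}], jaw=0.73)

```text
time_s: 4.95
eef_pos: [0.5637, -0.0349, 0.194]
tcp_rot: [-3.141, 0.0, -2.697]
ft_force: [0.3, 0.1, 0.2]
gripper_width: 0.0644
gripper_force: 0.0
```

Run:
```python
from h import *
p,d=snap('side')
cv2.imwrite('pics/c2.png',cv2.resize(p[90:310,140:340,::-1],None,fx=2.7,fy=2.7,interpolation=cv2.INTER_CUBIC))
```

```text
(no output)
```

View pics/c2.png

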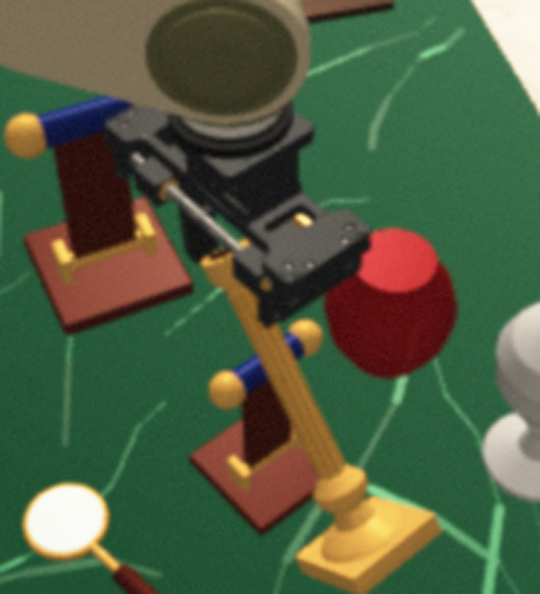

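The near fingertip, crop (268,318), and the far one, (197,258), straddle the head at (215,265) and nothing is touched. I push slowly along −y of the tool.

drive_tool(rows=[{"linear": [0,-0.005,0],"yaw": 0},{"linear": [0,-0.01,0],"yaw": 0},{"linear": [0,-0.014,0],"yaw": 0},{"linear": [0,-0.018,-0.001],"yaw": 0},{"linear": [0,-0.022,-0.002],"yaw": 0},{"linear": [0,-0.026,-0.003],"yaw": 0},{"linear": [0,-0.03,-0.004],"yaw": 0},{"linear": [0,-0.034,-0.005],"yaw": 0}])

```text
time_s: 6.0
eef_pos: [0.5783, -0.0658, 0.1988]
tcp_rot: [-3.142, -0.0, -2.697]
ft_force: [-0.5, -0.4, 1.0]
gripper_width: 0.0641
gripper_force: 0.1
```

Run:
```python
from h import *
for n in('side','top'):
    p,d=snap(n)
    for k in('stem','stem_top'):
        for r in optics.spot_point(k,n)[:1]: print(n,k,r['conf'],w(n,r['position']).round(3))
    if n=='side':cv2.imwrite('pics/c3.png',cv2.resize(p[90:310,140:340,::-1],None,fx=2.7,fy=2.7,interpolation=cv2.INTER_CUBIC))
```

```text
side stem 0.91 [ 0.625 -0.171  0.018]
side stem_top 0.85 [ 0.568 -0.05   0.23 ]
```

View pics/c3.png

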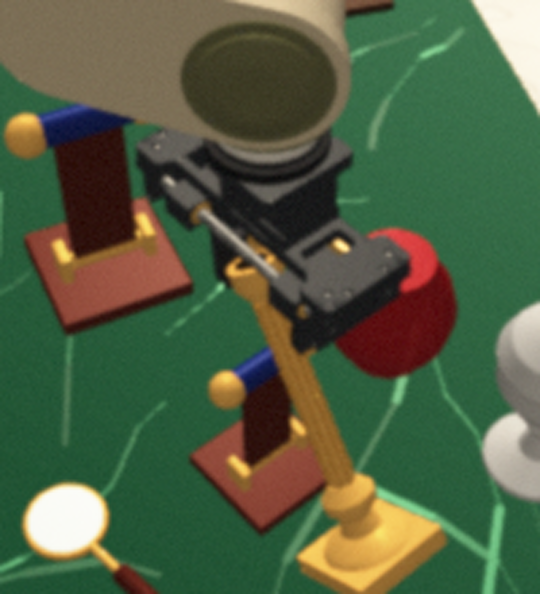

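The stem is tipping up: the head moved from crop (215,265) to (250,270), the foot edge stays in place, and the force is about 1 N. Continuing.

drive_tool(rows=[{"linear": [0,-0.004,-0.001],"yaw": 0},{"linear": [0,-0.008,-0.002],"yaw": 0},{"linear": [0,-0.012,-0.004],"yaw": 0},{"linear": [0,-0.016,-0.005],"yaw": 0},{"linear": [0,-0.02,-0.006],"yaw": 0},{"linear": [0,-0.024,-0.007],"yaw": 0},{"linear": [0,-0.028,-0.008],"yaw": 0},{"linear": [0,-0.032,-0.009],"yaw": 0}])

```text
time_s: 7.3
eef_pos: [0.592, -0.0947, 0.2078]
tcp_rot: [-3.142, -0.0, -2.697]
ft_force: [0.8, 0.4, 0.3]
gripper_width: 0.0643
gripper_force: 0.0
```

drive_tool(rows=[{"linear": [0,-0.003,-0.001],"yaw": 0},{"linear": [0,-0.006,-0.002],"yaw": 0},{"linear": [0,-0.009,-0.002],"yaw": 0},{"linear": [0,-0.012,-0.003],"yaw": 0},{"linear": [0,-0.015,-0.003],"yaw": 0},{"linear": [0,-0.018,-0.004],"yaw": 0},{"linear": [0,-0.021,-0.005],"yaw": 0},{"linear": [0,-0.024,-0.005],"yaw": 0}])

```text
time_s: 8.3
eef_pos: [0.6023, -0.1163, 0.2128]
tcp_rot: [-3.141, 0.0, -2.697]
ft_force: [-0.3, -0.8, 0.0]
gripper_width: 0.0642
gripper_force: 0.3
```

Run:
```python
from h import *
for n in('side',):
    p,d=snap(n)
    for k in('stem','stem_top'):
        for r in optics.spot_point(k,n)[:1]: print(n,k,r['conf'],w(n,r['position']).round(3))
    cv2.imwrite('pics/c4.png',cv2.resize(p[90:310,140:340,::-1],None,fx=2.7,fy=2.7,interpolation=cv2.INTER_CUBIC))
```

```text
side stem 0.61 [ 0.63  -0.176  0.009]
side stem_top 0.8 [ 0.607 -0.131  0.25 ]
```

View pics/c4.png

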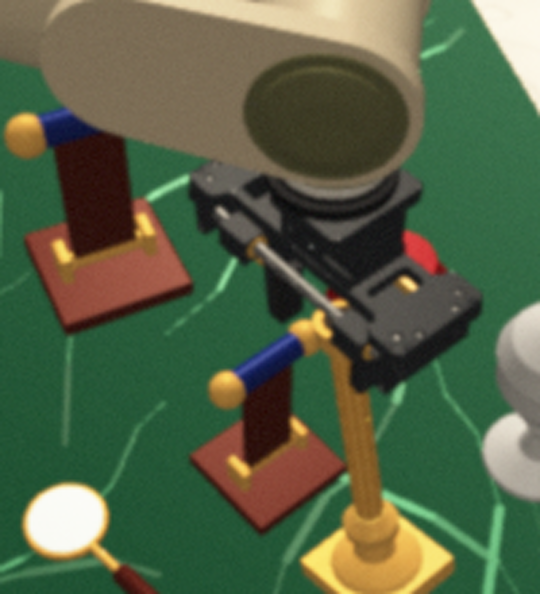

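The stem is past balance, leaning gently on the inner finger (head at crop (325,320)). I now let it down by following slowly.

drive_tool(rows=[{"linear": [0,-0.003,0],"yaw": 0},{"linear": [0,-0.006,0],"yaw": 0},{"linear": [0,-0.009,0],"yaw": 0},{"linear": [0,-0.012,0],"yaw": 0},{"linear": [0,-0.015,0],"yaw": 0},{"linear": [0,-0.018,0],"yaw": 0},{"linear": [0,-0.021,0],"yaw": 0},{"linear": [0,-0.024,0],"yaw": 0}])

```text
time_s: 9.45
eef_pos: [0.6126, -0.1379, 0.2127]
tcp_rot: [-3.142, 0.0, -2.697]
ft_force: [0.2, -0.6, 0.3]
gripper_width: 0.0646
gripper_force: 0.3
```

drive_tool(rows=[{"linear": [0,-0.003,0],"yaw": 0},{"linear": [0,-0.006,0],"yaw": 0},{"linear": [0,-0.009,0],"yaw": 0},{"linear": [0,-0.012,0],"yaw": 0},{"linear": [0,-0.015,0],"yaw": 0},{"linear": [0,-0.018,0],"yaw": 0},{"linear": [0,-0.021,0],"yaw": 0},{"linear": [0,-0.024,0],"yaw": 0}])

```text
time_s: 10.45
eef_pos: [0.623, -0.1596, 0.2127]
tcp_rot: [-3.142, 0.0, -2.697]
ft_force: [0.7, -1.0, -0.7]
gripper_width: 0.0641
gripper_force: 0.4
```

drive_tool(rows=[{"linear": [0,-0.003,0],"yaw": 0},{"linear": [0,-0.006,0],"yaw": 0},{"linear": [0,-0.009,0],"yaw": 0},{"linear": [0,-0.012,0],"yaw": 0},{"linear": [0,-0.014,0],"yaw": 0},{"linear": [0,-0.016,0],"yaw": 0},{"linear": [0,-0.016,0],"yaw": 0}])

```text
time_s: 11.32
eef_pos: [0.6298, -0.174, 0.2127]
tcp_rot: [3.142, 0.0, -2.698]
ft_force: [-0.6, -0.3, 0.4]
gripper_width: 0.0647
gripper_force: 0.0
```

Run:
```python
from h import *
for n in('side','top'):
    p,d=snap(n)
    for k in('stem','stem_top','prop_roller'):
        for r in optics.spot_point(k,n)[:2]: print(n,k,r['conf'],w(n,r['position']).round(3))
    if n=='side':cv2.imwrite('pics/c5.png',cv2.resize(p[90:310,160:360,::-1],None,fx=2.7,fy=2.7,interpolation=cv2.INTER_CUBIC))
print(env.get_state()['eef_pos'])
```

```text
side stem 0.97 [ 0.627 -0.176 -0.001]
side stem_top 0.74 [ 0.631 -0.177  0.247]
side prop_roller 0.84 [0.492 0.177 0.178]
side prop_roller 0.63 [ 0.573 -0.062  0.131]
top stem_top 0.56 [ 0.577 -0.065  0.   ]
top stem_top 0.52 [ 0.632 -0.178  0.249]
top prop_roller 0.86 [0.497 0.181 0.18 ]
top prop_roller 0.56 [ 0.582 -0.063  0.137]
[ 0.62972065 -0.17383993  0.21274774]
```

View pics/c5.png

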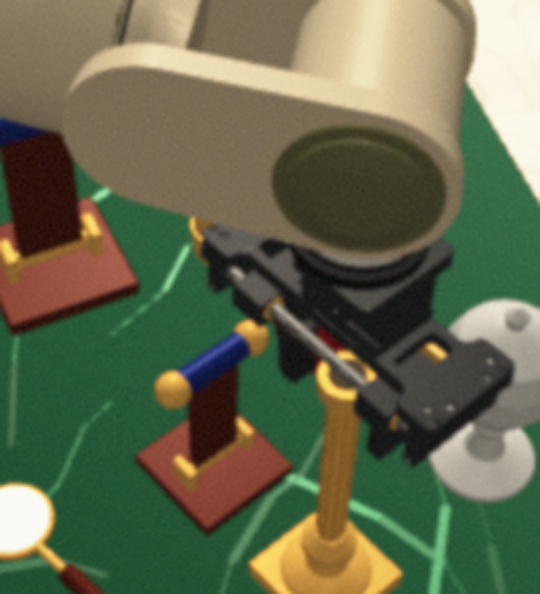

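The stem stands upright (top at about (0.631,−0.177,0.248)) on its foot, crop (330,570), clear of both fingers. I open a little, go straight up, then turn 90° and move to the prop's near side.

drive_tool(rows=[{"linear": [0,0,-0.01],"yaw": 0},{"linear": [0,0,-0.025],"yaw": 0},{"linear": [0,0,-0.045],"yaw": 0},{"linear": [0,0,-0.065],"yaw": 0},{"linear": [0,0,-0.085],"yaw": 0},{"linear": [0,0,-0.1],"yaw": 0},{"linear": [0,0,-0.1],"yaw": 0}], jaw=0.85)

```text
time_s: 12.6
eef_pos: [0.63, -0.174, 0.3141]
tcp_rot: [-3.14, 0.002, -2.697]
ft_force: [0.0, 0.2, -0.1]
gripper_width: 0.0751
gripper_force: 0.0
```

drive_tool(rows=[{"linear": [0,0.02,0],"yaw": 0.18},{"linear": [0,0.04,0],"yaw": 0.36},{"linear": [0,0.06,0],"yaw": 0.54},{"linear": [0,0.08,0],"yaw": 0.72},{"linear": [0,0.088,0],"yaw": 0.9},{"linear": [0,0.088,0],"yaw": 1.08},{"linear": [0,0.088,0],"yaw": 1.26},{"linear": [0,0.088,0],"yaw": 1.44}], jaw=0)

```text
time_s: 13.6
eef_pos: [0.5917, -0.0943, 0.3119]
tcp_rot: [-3.141, -0.001, 2.14]
ft_force: [-0.3, 0.2, -0.0]
gripper_width: 0.0002
gripper_force: 0.0
```

Run:
```python
from h import *
s=env.get_state();print(s['time_s'],s['eef_pos'],s['qpos'],s['gripper_width'])
print(rel([.592,-.0946,.125],np.radians(115.5)))
```

```text
13.6 [ 0.59171365 -0.09433385  0.31191661] [-3.53428194e-01  4.48824208e-01  1.11679117e+00 -6.42644757e-06
  1.57737715e+00 -9.22446992e-01] 0.0001709103233446517
(array([-0.0006,  0.0003,  0.1869]), np.float64(0.124))
```

drive_tool(rows=[{"linear": [0,0,0.02],"yaw": 0.124},{"linear": [0,0,0.05],"yaw": 0.124},{"linear": [0,0,0.08],"yaw": 0.124},{"linear": [0,0,0.11],"yaw": 0.124},{"linear": [0,0,0.14],"yaw": 0.124},{"linear": [0,0,0.17],"yaw": 0.124},{"linear": [0,0,0.19],"yaw": 0.124},{"linear": [0,0,0.19],"yaw": 0.124}])

```text
time_s: 14.6
eef_pos: [0.5909, -0.0941, 0.121]
tcp_rot: [-3.139, -0.003, 2.022]
ft_force: [-0.7, -0.4, 1.1]
gripper_width: 0.0007
gripper_force: 0.0
```

Run:
```python
from h import *
p,d=snap('side')
for k in('stem','stem_top','prop_roller'):
    for r in optics.spot_point(k,'side')[:2]: print(k,r['conf'],w('side',r['position']).round(3))
cv2.imwrite('pics/c6.png',cv2.resize(p[90:310,150:350,::-1],None,fx=2.7,fy=2.7,interpolation=cv2.INTER_CUBIC))
s=env.get_state();print(s['eef_pos'],s['tcp_rot'])
for t in np.radians([0,15,30,45,60,75,89]):
    print(np.degrees(t).round(),(115*np.sin(t)-19*np.cos(t)).round(),(20+115*np.cos(t)+10*np.sin(t)-13*np.cos(t)).round())
```

```text
stem 0.67 [ 0.628 -0.176 -0.001]
stem_top 0.74 [ 0.631 -0.175  0.246]
prop_roller 0.59 [ 0.576 -0.06   0.137]
[ 0.59229758 -0.09454573  0.12372242] [3.14050312e+00 1.16760273e-03 2.02185173e+00]
0.0 -19.0 122.0
15.0 11.0 121.0
30.0 41.0 113.0
45.0 68.0 99.0
60.0 90.0 80.0
75.0 106.0 56.0
89.0 115.0 32.0
```

View pics/c6.png

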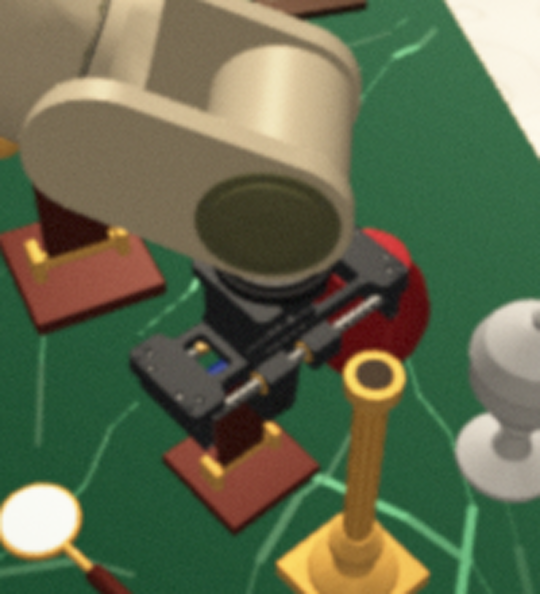

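The closed fingertips are between prop and stem, behind the roller, with the stem upright and clear (top at (372,375)). I push the arm over along its arc.

drive_tool(rows=[{"linear": [0.008,0,0],"yaw": 0},{"linear": [0.016,0,0],"yaw": 0},{"linear": [0.023,0,0],"yaw": 0},{"linear": [0.031,0,0.001],"yaw": 0},{"linear": [0.039,0,0.002],"yaw": 0},{"linear": [0.046,0,0.003],"yaw": 0},{"linear": [0.054,0,0.005],"yaw": 0},{"linear": [0.061,0,0.007],"yaw": 0}])

```text
time_s: 15.8
eef_pos: [0.5651, -0.039, 0.1155]
tcp_rot: [3.142, -0.0, 2.022]
ft_force: [2.3, -1.8, -0.1]
gripper_width: 0.0004
gripper_force: 1.1
```

drive_tool(rows=[{"linear": [0.008,0,0.002],"yaw": 0},{"linear": [0.015,0,0.004],"yaw": 0},{"linear": [0.022,0,0.007],"yaw": 0},{"linear": [0.029,0,0.01],"yaw": 0},{"linear": [0.036,0,0.014],"yaw": 0},{"linear": [0.042,0,0.018],"yaw": 0},{"linear": [0.048,0,0.022],"yaw": 0},{"linear": [0.053,0,0.026],"yaw": 0}])

```text
time_s: 16.8
eef_pos: [0.5421, 0.0087, 0.0897]
tcp_rot: [3.141, -0.0, 2.022]
ft_force: [0.8, -1.4, 0.6]
gripper_width: 0.0007
gripper_force: 1.0
```

Run:
```python
from h import *
u=np.array([-.4305,.9026]);H=np.array([.577,-.063])
for n in('side','top'):
    snap(n)
    for k in('stem_top','prop_roller'):
        for r in optics.spot_point(k,n)[:3]: P=w(n,r['position']);print(n,k,round(r['conf'],2),P.round(3),'u',((P[:2]-H)@u).round(3))
s=env.get_state();print(s['time_s'],s['eef_pos'],'u',(s['eef_pos'][:2]-H)@u,s['ft_force'])
```

```text
side stem_top 0.62 [ 0.629 -0.178  0.247] u -0.126
side prop_roller 0.79 [0.532 0.026 0.082] u 0.1
top stem_top 0.77 [ 0.634 -0.178  0.253] u -0.128
top prop_roller 0.95 [0.495 0.179 0.178] u 0.253
17.1 [0.54213412 0.00836987 0.08980584] u 0.07942820488371316 [-0.53829788 -0.12774081  0.0849373 ]
```

The arm is near 60°, roller at u 0.100, z 0.082, with the stem undisturbed. The tips are now over the arm's board, so I press straight down on it to the stop.

drive_tool(rows=[{"linear": [0,0,0.007],"yaw": 0},{"linear": [0,0,0.014],"yaw": 0},{"linear": [0,0,0.021],"yaw": 0},{"linear": [0,0,0.028],"yaw": 0},{"linear": [0,0,0.035],"yaw": 0},{"linear": [0,0,0.042],"yaw": 0},{"linear": [0,0,0.049],"yaw": 0},{"linear": [0,0,0.055],"yaw": 0}])

```text
time_s: 18.1
eef_pos: [0.5421, 0.0083, 0.0342]
tcp_rot: [-3.141, -0.0, 2.022]
ft_force: [-0.1, 1.5, 2.1]
gripper_width: 0.0004
gripper_force: 1.1
```

drive_tool(rows=[{"linear": [0,0,0.002],"yaw": 0},{"linear": [0,0,0.004],"yaw": 0},{"linear": [0,0,0.006],"yaw": 0},{"linear": [0,0,0.008],"yaw": 0},{"linear": [0,0,0.008],"yaw": 0}])

```text
time_s: 18.73
eef_pos: [0.5422, 0.0081, 0.0266]
tcp_rot: [-3.141, 0.0, 2.022]
ft_force: [-0.4, -0.2, -0.5]
gripper_width: 0.0004
gripper_force: 0.0
```

drive_tool(rows=[{"linear": [0,0,0.0005],"yaw": 0},{"linear": [0,0,0.001],"yaw": 0},{"linear": [0,0,0.0015],"yaw": 0}])

```text
time_s: 19.1
eef_pos: [0.5424, 0.0081, 0.026]
tcp_rot: [3.141, 0.0, 2.022]
ft_force: [-4.5, 0.6, 13.4]
gripper_width: 0.0005
gripper_force: 6.4
```

Run:
```python
from h import *
for n in('side','top'):
    snap(n)
    for r in optics.spot_point('prop_roller',n)[:3]: print(n,round(r['conf'],2),w(n,r['position']).round(3))
print(env.get_state()['ft_force'])
```

```text
side 0.63 [0.526 0.045 0.019]
top 0.84 [0.494 0.179 0.179]
top 0.67 [ 0.782 -0.111  0.006]
[-3.5727412   0.86499591  9.87776702]
```

The force jumped to 13 N at tip z 0.026, so the arm is on its stop. I withdraw straight up and check.

drive_tool(rows=[{"linear": [0,0,-0.01],"yaw": 0},{"linear": [0,0,-0.04],"yaw": 0},{"linear": [0,0,-0.08],"yaw": 0},{"linear": [0,0,-0.12],"yaw": 0},{"linear": [0,0,-0.17],"yaw": 0},{"linear": [0,0,-0.22],"yaw": 0},{"linear": [0,0,-0.27],"yaw": 0},{"linear": [0,0,-0.27],"yaw": 0}])

```text
time_s: 20.3
eef_pos: [0.5431, 0.008, 0.2991]
tcp_rot: [3.136, 0.005, 2.022]
ft_force: [-0.1, 0.5, 0.1]
gripper_width: 0.0006
gripper_force: 0.0
```

drive_tool(rows=[{"linear": [0.04,-0.03,0],"yaw": 0},{"linear": [0.08,-0.06,0],"yaw": 0},{"linear": [0.12,-0.09,0],"yaw": 0},{"linear": [0.16,-0.12,0],"yaw": 0},{"linear": [0.2,-0.15,0],"yaw": 0},{"linear": [0.2,-0.15,0],"yaw": 0}])

```text
time_s: 21.05
eef_pos: [0.318, 0.1237, 0.2949]
tcp_rot: [3.141, -0.0, 2.024]
ft_force: [0.6, -0.2, 1.1]
gripper_width: 0.0006
gripper_force: 0.0
```

Run:
```python
from h import *
for n in('side','top'):
    p,_=snap(n,n+'_end.png')
    for k in('stem','stem_top','prop_roller','ciborium','globe','burner','mirror'):
        for r in optics.spot_point(k,n)[:2]: print(n,k,round(r['conf'],2),w(n,r['position']).round(3))
    if n=='side':cv2.imwrite('pics/c7.png',cv2.resize(p[150:330,150:350,::-1],None,fx=3,fy=3,interpolation=cv2.INTER_CUBIC))
s=env.get_state();print(s['time_s'],s['ft_force'])
```

```text
side stem 0.68 [0.638 0.159 0.   ]
side stem 0.67 [ 0.63  -0.178 -0.   ]
side stem_top 0.97 [ 0.631 -0.179  0.247]
side prop_roller 0.96 [0.49  0.172 0.177]
side prop_roller 0.61 [0.525 0.043 0.021]
side ciborium 0.93 [ 0.786 -0.11  -0.002]
side globe 0.61 [ 0.705  0.031 -0.001]
side burner 0.72 [0.639 0.162 0.002]
side mirror 0.62 [ 0.444 -0.124 -0.004]
side mirror 0.3 [ 0.708  0.031 -0.004]
top stem 0.62 [ 0.636 -0.177  0.005]
top stem 0.52 [0.643 0.155 0.001]
top stem_top 0.6 [ 0.631 -0.175  0.251]
top stem_top 0.35 [ 0.45  -0.126  0.002]
top prop_roller 0.68 [0.529 0.041 0.025]
top prop_roller 0.6 [0.496 0.18  0.179]
top ciborium 0.94 [ 0.784 -0.109  0.007]
top globe 0.79 [ 0.704  0.028 -0.001]
top burner 0.61 [0.639 0.157 0.002]
top mirror 0.58 [ 0.447 -0.124  0.   ]
21.85 [-0.65460782  1.17725928  0.10844877]
```

View pics/c7.png

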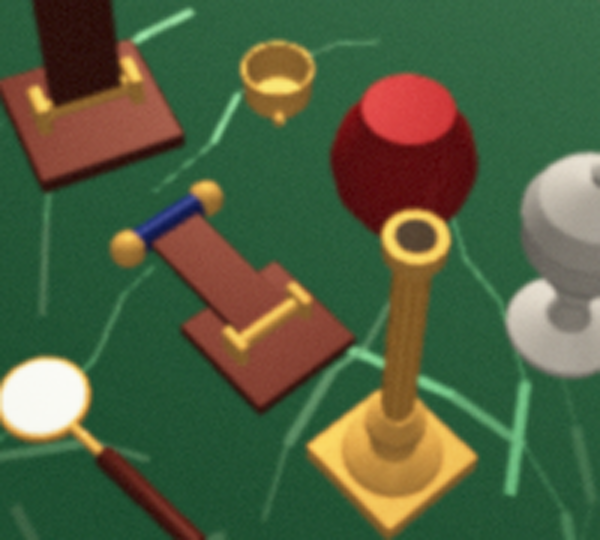

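The stem stands upright on its foot (390,470), the arm lies flat with its roller at (168,222), and the bystanders are where they were.

```bash
python3 -c "
from h import *
print(ticket.sign_off())"
```

```text
the job is handed in; nothing more can be done
None
```

The job is handed in: the stem stands upright on its square foot, the prop's arm was then pushed fully down to its stop, and the four bystanders measure where they started; no verdict came back at sign-off.

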